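Put the bottle away under the splash sash

ROBOT

A 7-joint arm with a two-finger parallel gripper is mounted at the origin on the work surface. World frame = base frame: x ahead of the robot, y to its left, z up, the work surface at z = 0. Lengths are in m, angles in rad, forces in N, time in s.
With the tool pointing down it reaches from about 0.425 to 0.875 m from the base axis. Payload 8.4 kg.
Tool frame: the origin (TCP) lies between the finger pads; the fingertips stand 19 mm ahead of it and the grasp point (between the pads) is the TCP (env.tip_reach is the distance from the TCP to the fingertips, in m); z points along the fingers, y is the line along which they close (so a half turn about z gives the same grasp; the last joint's range is limited). The gripper opens to 85 mm and grips with 20 to 120 N. Pads are 22 mm wide; open, the fingers measure 114 mm over their backs; the gripper's body (76 mm by 85 mm) begins 54 mm behind the grasp point. The pads swing forward as they close: fully open they stand 13 mm farther back than shut.
Start: joints at [-1.401, 0.333, 0.04, 1.465, -0.013, 1.343, -0.059], TCP at [0.173, 0.627, 0.25] pointing down, gripper open.
Joint ranges: [-2.58, 2.58], [-0.38, 2.09], [-1.3, 1.39], [0.25, 2.4], [-1.5, 4.64], [0.08, 2.09], [-2.65, 2.65]. Speed limits (rad/s): [2.22, 2.22, 2.79, 2.79, 3.14, 3.14, 3.14].

INTERFACE

Orientations are given as a unit quaternion [x, y, z, w].
In Python, from plant import sensors, eyes, ticket, nets, env gives the robot as it stands. The module is installed in compiled form; this text tells all that it offers.
- The arm moves only by the tool servo_tool, never from a script. Its argument "plan" is a list that holds one entry, the list of rows, each a list of 7 numbers: the shift along the tool's x, y, z in mm, then the turn, a rotation vector about the tool's x, y, z in rad, then the finger opening in mm, from 0 to 85.4. In form: [[[tx, ty, tz, ax, ay, az, jaw], ...]]. A call has 1 to 10 rows; each row shifts and turns the commanded pose from where the row before left it, along the tool's axes as they then stand; what a row does not reach is not made up. A row lasts 1/8 s, in which the tool goes at most 62.5 mm and 10.7 degrees, less where a joint would pass 70% of its speed; a pose out of reach is approached as far as the arm can. A call is refused whole if a number of a shift passes 62.5 or a number of a turn 0.188, either way. A call with a gripper value outside its range is refused whole. The fingers move at their own pace and stop on an object; "newtons" is the grip in N (left out, the last holds). Time passes only in rows, so rows that do not move let the fingers close. It gives the time, the measured TCP pose, the force, the opening and the grip force at its end, in the units of the state.
- sensors.observe(): the state, without advancing time (a new reading comes with each control period).
- eyes.capture(name): name is "side" or "top"; returns the picture (400x640x3 uint8, red, green, blue); there is no depth.
- eyes.camera_info(name): a dict with "fx", "fy", "cx", "cy" (pixels), "position" and "attitude" of the camera in the world. Camera axes: x right, y down, z forward; pixel columns grow to the right and rows downward; lengths in m; the calibration is good to about 2 mm. A picture is of the moment at which its call begins. camera_info takes no time and is no camera call.
- ticket.close_job(): hands the job in; it is judged then, once.
Trained networks look in the newest picture that a camera, given by its name, has taken for a name from the list of things; names that differ only in an ending like _2 or _b are one class to them, and where a whole thing is asked for, a point or a joint stands for the part that bears it (a point fixed in the world has none). Each returns a list of dicts, best first, with "confidence" (0 to 1); they miss things now and then, are a little off and sometimes report something else, mostly with a low value. They report only what shows in the picture. A call takes as long as a camera call.
- nets.cut_out(camera, label): "pixels" (400x640 bool, what is visible of it) and "box" ([centre column, centre row, width, height] in pixels, round what is visible of it).
The state is a dict: "clock": time; "joint_positions": joint angles; "qd": joint speeds; "joint_efforts": joint torques, N m; "tcp_pos": TCP position; "orientation": TCP orientation; "wrist_force": force on the tool from outside, world axes, zero at the start; "wrist_torque": the same for the moment, N m; "opening": finger opening in m; "finger_force": force on a finger pad.
Only numpy, scipy, OpenCV 4.12 (cv2) and the standard library are available. Lean on these libraries where they do the work, as an engineer would, in place of code of your own. Each camera call takes 0.05 s, during which the arm holds its last target. There are 200 camera calls.

TASK

Put the amber bottle that stands in front of the splash screen away in the bay behind it: push the sash up gently by the lip along its bottom edge until you feel its catch click in at the red mark (let go before that it sinks back, and once caught it must not be forced on), then take your hand away and slide the bottle, upright on the shelf, under the raised sash until it stands wholly behind it. Leave the sash hanging on its catch and everything else where it is.

Things in the scene. Friction and masses are not known exactly. Their poses are not given: they have to be found in the camera images.
- hatch: fixed splash screen on the beech shelf: two aluminium jambs (440 mm high, 44 mm deep, 376 mm clear between them) and a head rail; the sash slides up between them. Origin on the shelf in the middle of the opening, in the sash plane; x points through into the bay, away from the robot, y left, z up. The bay floor is the shelf, no step; a low chrome rail ends the bay 165 mm behind the sash plane
- sash: glazed sash 400 mm wide, 220 high, 18 thick, about 0.9 kg, sliding straight up from fully down. Origin at the hatch's origin when down, axes the same. Spring balances carry most of its weight: pushing it up slowly takes 1 to 4 N, faster more (25 N per m/s); let go, it sinks back slowly. More than 13 N on it is forcing it, and so is pushing on against the rigid stop just above its catch
- lip (a point): middle of the underside of the sash's lift lip, a round bar 16 mm thick, 360 mm long, along the sash; its axis is 30 mm in front of the sash plane, 8 mm above this point; a flat web at the bar's top joins it to the sash. This point is 50 mm above the shelf while the sash is down; below it the sash's rail reaches down to the shelf. Fingers pointing 45 degrees forward and down fit under it
- mark_mid (a point): middle of the red mark (48 mm high) on the right jamb, 215 to 240 mm above the shelf. The lip's underside must end within the red. An unseen roller catch there, up to 20 mm off this height either way, must be felt: the push rises by 4 to 6 N, fades over 6 mm to almost nothing, the roller drops in, lifting the sash 1 to 3 mm, and it hangs caught. 1 mm above is the rigid stop
- bottle_mid (a point): centre, half-way up, of the closed amber glass bottle to put away: 66 mm in diameter, 140 mm high, 0.35 kg, standing on the shelf 90 to 130 mm in front of the sash plane, 20 to 110 mm left of the middle of the opening. Pushed low, under about 30 mm, it slides upright
- valve (a joint): bystander: chrome knob valve on the left, turn angle in rad
- soap_jar: bystander: white jar, 60 mm wide, 70 mm high, in the bay near its right end; origin under its base
- bottle_b: bystander: amber bottle on the lazy susan, 66 mm wide, 140 mm high; origin under its base
- bottle_c: bystander: amber bottle on the lazy susan, 66 mm wide, 150 mm high; origin under its base
- opener: bystander: steel bottle opener on the lazy susan, 120 mm long
- ice_tray: bystander: blue silicone ice cube tray on the lazy susan, 110 x 75 x 25 mm
- brush: bystander: brush lying on the shelf at the left

How it is judged:
By the outcome, as a careful person would: the job done as asked, in the order asked, and still so for the second after the job is handed in, with the robot touching nothing.
It also fails if it takes over 72 s, if anything falls off the work surface, if the arm or the gripper's body presses on something with over 40 N, if the wrist force passes 120 N, or if a joint passes its speed limit or range.

## Working session

There is one attempt and no reset: what is moved stays moved. The work goes in short steps, Python scripts to look and compute and a tool call to move; the robot and the scene stay as the last step left them, time stands still between calls to the robot, and variables do not carry over. Pictures are saved under pics/ and viewed, at most 10 in all, crops included, and the job is handed in when it is done.

Besides the shell and the picture viewer there is one more tool, called after ">>>" as name(argument=value, ...) on one line, values as JSON. servo_tool: Moves the arm, as the interface text tells. Its arguments: {"type":"object","properties":{"plan":{"type":"array","items":{"type":"array","items":{"type":"array","items":{"type":"number"}}}},"newtons":{"type":"number"}},"required":["plan"]}

```bash
mkdir -p pics
cat > h.py <<'E'
import numpy as np, cv2
from scipy.spatial.transform import Rotation as R
from plant import sensors, eyes, ticket, nets, env
def cam(n):
    c=eyes.camera_info(n); a=np.array(c["attitude"],float)
    M=a if a.shape==(3,3) else R.from_quat(a).as_matrix()
    return c,M,np.array(c["position"])
def ray(n,u,v):
    c,M,p=cam(n); d=M@np.array([(u-c["cx"])/c["fx"],(v-c["cy"])/c["fy"],1]); return p,d
def onz(n,u,v,z):
    p,d=ray(n,u,v); return p+d*(z-p[2])/d[2]
def tri(a,b):
    (p,d),(q,e)=ray(*a),ray(*b); d=d/np.linalg.norm(d);e=e/np.linalg.norm(e)
    s=np.linalg.lstsq(np.c_[d,-e],q-p,rcond=None)[0]; x,y=p+s[0]*d,q+s[1]*e
    return (x+y)/2,np.linalg.norm(x-y)
def proj(n,P):
    c,M,p=cam(n); q=M.T@(np.array(P)-p); return np.array([c["fx"]*q[0]/q[2]+c["cx"],c["fy"]*q[1]/q[2]+c["cy"]])
E
python3 - <<'E'
from h import *
ims=[]
for n in("side","top"):
    im=eyes.capture(n); cv2.imwrite(f"pics/{n}0.png",im[:,:,::-1]); print(n,eyes.camera_info(n))
    for l in("bottle_mid","sash","lip","mark_mid","hatch","soap_jar"):
        for r in nets.cut_out(n,l)[:3]: print(n,l,round(r["confidence"],2),np.round(r["box"],1))
print(sensors.observe())
E
```

```text
side {'fx': 486.496091076175, 'fy': 486.496091076175, 'cx': 318.7920909693364, 'cy': 200.97388031122958, 'position': array([-0.20901937, -1.15729893,  0.99500611]), 'attitude': array([ 0.83807325, -0.24483549,  0.14592678, -0.46518187])}
side bottle_mid 0.61 [293.5 208.5  21.   37.6]
side sash 0.88 [331.  204.2  47.8  99.5]
side lip 0.87 [330.2 203.5  49.9 101.2]
side mark_mid 0.49 [359.4 203.9   9.9  20.2]
side hatch 0.74 [355.4 176.3 107.3 208. ]
side hatch 0.49 [392.5 321.3  30.   51.2]
side soap_jar 0.59 [379.1 240.1  16.5  21.9]
top {'fx': 365.1601276053589, 'fy': 365.1601276053589, 'cx': 326.75330463557464, 'cy': 197.46844270313932, 'position': array([ 0.46861883, -0.03404239,  1.47470811]), 'attitude': array([-0.69758479,  0.71589157, -0.01766447,  0.0237208 ])}
top bottle_mid 0.56 [298.1 205.5  16.5  18.8]
top sash 0.93 [321.1 180.3 114.7  30.8]
top lip 0.79 [320.9 179.5 109.9  34.2]
top mark_mid 0.17 [320.4 178.4 117.6  34.4]
top hatch 0.76 [316.1 167.7 162.9  71.2]
top soap_jar 0.4 [364.6 157.9  11.5  10.9]
{'clock': 0.7, 'joint_positions': array([-1.40122489,  0.33316694,  0.03991001,  1.46539188, -0.01337567,
        1.34329501, -0.05847528]), 'qd': array([-0.00101198,  0.00016899, -0.00045427,  0.00045043, -0.00105069,
        0.00156311, -0.00015158]), 'joint_efforts': array([-1.92862940e-04, -6.58136773e+01,  1.36302978e+00, -4.05753958e+01,
        1.68788200e-02,  2.78465835e-03,  3.52568816e-05]), 'tcp_pos': array([0.17262564, 0.62663652, 0.2503334 ]), 'orientation': array([1.33986420e-01, 9.90983168e-01, 1.64090866e-06, 9.13295065e-06]), 'wrist_force': array([ 0.5653505 , -0.07037799, -1.17449889]), 'wrist_torque': array([-0.03566561, -0.03566842,  0.00998163]), 'finger_force': 0.0, 'opening': 0.08530695579467637}
```

View pics/side0.png

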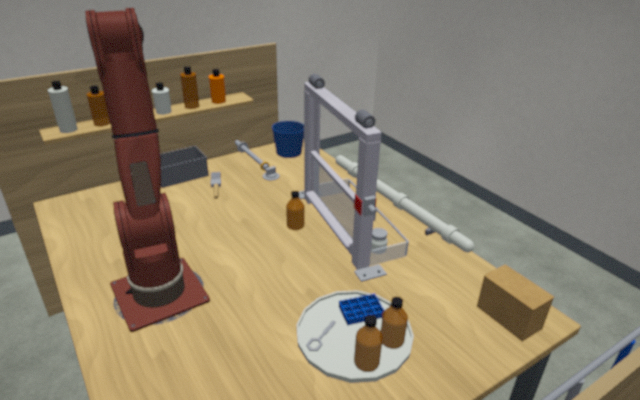

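View pics/top0.png

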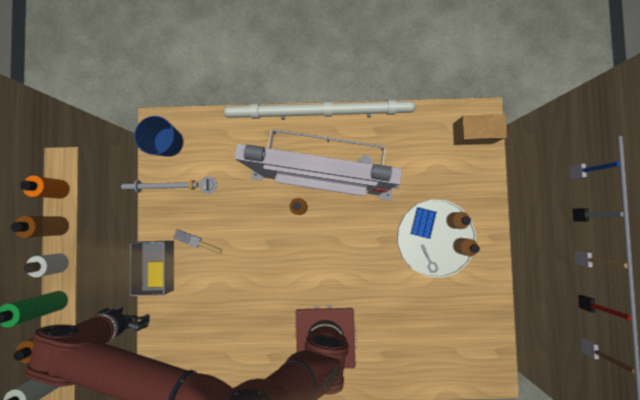

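Run:
```python
import cv2,numpy as np
a=cv2.imread("pics/side0.png")[65:290,270:420]; b=cv2.imread("pics/top0.png")[125:215,225:410]
a=cv2.resize(a,None,fx=2.6,fy=2.6,interpolation=3); b=cv2.resize(b,None,fx=2.2,fy=2.2,interpolation=3)
o=np.zeros((590,800,3),np.uint8); o[:a.shape[0],:a.shape[1]]=a; o[:b.shape[0],391:391+b.shape[1]]=b
cv2.imwrite("pics/crop.png",o)
```

```text
(no output)
```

View pics/crop.png

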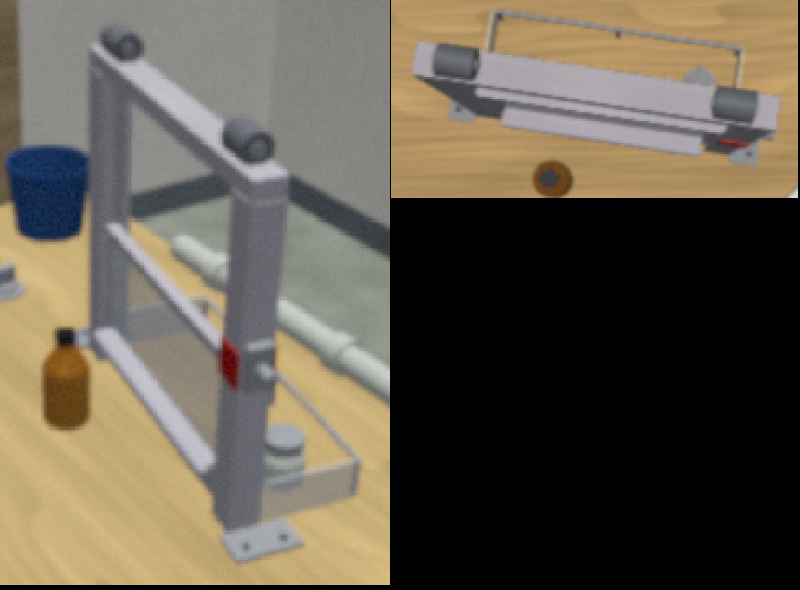

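Run:
```python
from h import *
from scipy.optimize import least_squares
obs=[("top",275.9,181.8,(-.038,.18,.060)),("top",366.4,195,(-.038,-.18,.060)),("side",351.8,243.5,(-.030,-.18,.055)),("side",307.2,193,(-.030,.18,.062))]
def W(p,P): return np.array([p[0],p[1],0])+R.from_euler("z",p[2]).apply(P)
f=lambda p:np.concatenate([proj(n,W(p,P))-(u,v) for n,u,v,P in obs])
s=least_squares(f,[.55,0,-.1]); p=s.x; print(p,s.fun.round(1))
h=lambda X:R.from_euler("z",-p[2]).apply(np.array(X)-[p[0],p[1],0])
x,e=tri(("side",293.5,208.5),("top",298.1,205.5)); print("bottle",x,e,h(x))
for z in (.14,.13): print(onz("top",298.5,205.5,z),h(onz("top",298.5,205.5,z)))
for n,u,v in (("side",270+230/2.6,65+340/2.6),("side",270+230/2.6,65+384/2.6),("side",358.5,203.9)):
    # intersect jamb front plane x=-22
    q,d=ray(n,u,v); a=h(q);b=h(q+d); t=(-.022-a[0])/(b[0]-a[0]); print("red",a+t*(b-a))
for P in[(-.022,-.188,0),(-.022,-.188,.44),(.165,-.188,.0),(.165,.188,.05),(-.022,-.188,.2275)]: print(P,proj("side",W(p,P)).round(1),proj("top",W(p,P)).round(1))
# side red pixels
im=cv2.imread("pics/side0.png").astype(int); m=(im[:,:,2]>110)&(im[:,:,1]<60)&(im[:,:,0]<60); m[:,:345]=0;m[:,375:]=0;m[230:]=0;m[:180]=0
ys,xs=np.nonzero(m); print("redpix",xs.min(),xs.max(),ys.min(),ys.max(),xs.mean(),ys.mean())
```

```text
[ 0.62917496 -0.00483346 -0.1533441 ] [-1.4 -0.3 -0.1 -1.8 -0.6  3.6 -0.3 -0.7]
bottle [0.52009458 0.089395   0.07348952] 0.0064465886233907995 [-0.12219323  0.07646141  0.07348952]
[0.52025469 0.08050613 0.14      ] [-0.12067727  0.0677013   0.14      ]
[0.52064156 0.08136436 0.13      ] [-0.12042603  0.06860855  0.13      ]
red [-0.022      -0.18963399  0.25020318]
red [-0.022      -0.1966486   0.19431317]
red [-0.022      -0.19320223  0.22370946]
(-0.022, -0.188, 0) [353.6 261.5] [367.3 190.6]
(-0.022, -0.188, 0.44) [362.3 136.9] [383.  178.7]
(0.165, -0.188, 0.0) [402.5 247.8] [372.9 145.2]
(0.165, 0.188, 0.05) [351.8 184.2] [279.9 130.9]
(-0.022, -0.188, 0.2275) [357.8 202. ] [374.1 185.5]
redpix 356 361 196 201 358.27272727272725 198.72727272727272
```

>>> servo_tool(plan=[[[-44,-30,0,0,0,0,0],[-44,-30,0,0,0,0,0],[-44,-30,0,0,0,0,0],[-44,-30,0,0,0,0,0],[-44,-30,0,0,0,0,0],[-44,-30,0,0,0,0,0],[-44,-30,0,0,0,0,0],[-44,-30,0,0,0,0,0]]], newtons=20)

```text
clock: 1.7
tcp_pos: [0.4492, 0.3004, 0.2506]
orientation: [0.134, 0.991, 0.0, 0.0]
wrist_force: [0.2, 0.0, -0.2]
opening: -0.0002
finger_force: 0.0
```

>>> servo_tool(plan=[[[-10,-47,0,0,0,-0.02,0],[-10,-47,0,0,0,-0.02,0],[-10,-47,0,0,0,-0.02,0],[-10,-47,0,0,0,-0.02,0],[-10,-47,0,0,0,-0.02,0],[-10,-47,0,0,0,-0.015,0],[-10,-47,0,0,0,0,0]]])

```text
clock: 2.58
tcp_pos: [0.4482, -0.0359, 0.2507]
orientation: [0.077, 0.997, 0.0, 0.0]
wrist_force: [0.7, 0.5, 0.1]
opening: 0.0001
finger_force: 0.0
```

>>> servo_tool(plan=[[[0,0,0,0,-0.15,0,0],[0,0,0,0,-0.15,0,0],[0,0,0,0,-0.15,0,0],[0,0,0,0,-0.15,0,0],[0,0,0,0,-0.185,0,0],[0,0,0,0,0,0,0]]])

```text
clock: 3.32
tcp_pos: [0.4549, -0.0268, 0.2562]
orientation: [0.072, 0.973, -0.001, 0.22]
wrist_force: [0.5, -0.0, 0.5]
opening: 0.0003
finger_force: 0.0
```

```bash
cat >> h.py <<'E'
HP=np.array([.629,-.005,0.]); YAW=-.153; RH=R.from_euler("z",YAW)
def st():
    s=sensors.observe(); t=R.from_quat(s["orientation"])
    M=(RH.inv()*t).as_matrix(); tip=RH.inv().apply(s["tcp_pos"]+.019*t.as_matrix()[:,2]-HP)
    print("t",round(s["clock"],2),"tip(hatch) mm",(tip*1e3).round(1),"toolz",M[:,2].round(3),"tooly",M[:,1].round(3),"F",RH.inv().apply(s["wrist_force"]).round(1),"q",s["joint_positions"].round(2),"op",round(s["opening"],3))
    return tip,M
E
python3 -c "
from h import *
st()"
```

```text
t 3.33 tip(hatch) mm [-160.6  -47.5  239. ] toolz [ 0.429  0.031 -0.903] tooly [-0.012  1.     0.029] F [0.5 0.1 0.5] q [-0.05 -0.38 -0.03  2.22  0.08  0.87  1.3 ] op 0.0
```

```bash
cat >> h.py <<'E'
from scipy.linalg import logm,expm
def rows(tip,head,pitch,n,flip=1):
    "n equal rows (constant screw) to tip pose in hatch frame mm, heading/pitch deg"
    s=sensors.observe(); h,p=np.radians([head,pitch])
    z=np.array([np.cos(h)*np.cos(p),np.sin(h)*np.cos(p),-np.sin(p)]); y=flip*np.array([-np.sin(h),np.cos(h),0])
    M=RH.as_matrix()@np.c_[np.cross(y,z),y,z]; P=HP+RH.apply(np.array(tip)/1e3)-.019*M[:,2]
    A,B=np.eye(4),np.eye(4); A[:3,:3]=R.from_quat(s["orientation"]).as_matrix();A[:3,3]=s["tcp_pos"];B[:3,:3]=M;B[:3,3]=P
    T=expm(np.real(logm(np.linalg.inv(A)@B))/n); v=T[:3,3]*1e3; w=R.from_matrix(T[:3,:3]).as_rotvec()
    print(n,"x",v.round(1),w.round(4),"norms",np.linalg.norm(v).round(1),np.degrees(np.linalg.norm(w)).round(1))
E
python3 -c "
from h import *
rows((-90,-130,150),40,40,10)"
```

```text
10 x [  2.5 -11.6   9.4] [-0.04   -0.0402 -0.0564] norms 15.1 4.6
```

>>> servo_tool(plan=[[[2.5,-11.6,9.4,-0.04,-0.04,-0.056,0],[2.5,-11.6,9.4,-0.04,-0.04,-0.056,0],[2.5,-11.6,9.4,-0.04,-0.04,-0.056,0],[2.5,-11.6,9.4,-0.04,-0.04,-0.056,0],[2.5,-11.6,9.4,-0.04,-0.04,-0.056,0],[2.5,-11.6,9.4,-0.04,-0.04,-0.056,0],[2.5,-11.6,9.4,-0.04,-0.04,-0.056,0],[2.5,-11.6,9.4,-0.04,-0.04,-0.056,0],[2.5,-11.6,9.4,-0.04,-0.04,-0.056,0],[2.5,-11.6,9.4,-0.04,-0.04,-0.056,0]]])

```text
clock: 4.58
tcp_pos: [0.5226, -0.0923, 0.1939]
orientation: [-0.192, 0.911, 0.086, 0.355]
wrist_force: [-0.3, 0.9, 0.9]
opening: -0.0
finger_force: 0.0
```

```bash
python3 -c "
from h import *
st();rows((-90,-130,150),40,40,5)"
```

```text
t 4.58 tip(hatch) mm [-81.1 -95.2 180. ] toolz [ 0.562  0.384 -0.733] tooly [-0.546  0.838  0.02 ] F [-0.5  0.8  0.9] q [-0.73 -0.38  1.03  2.32 -0.4   0.51  2.65] op -0.0
5 x [ 8.6 -5.   0.2] [-0.0147 -0.0246 -0.0196] norms 9.9 2.0
```

```bash
python3 -c "
from h import *
rows((-80,130,190),-30,45,10);rows((-80,130,190),-30,45,14)"
```

```text
10 x [-2.  25.1  0.9] [ 0.0777 -0.0044  0.078 ] norms 25.2 6.3
14 x [-1.2 17.9  0.4] [ 0.0555 -0.0032  0.0557] norms 18.0 4.5
```

>>> servo_tool(plan=[[[-2,25,1,0.078,-0.004,0.078,0],[-2,25,1,0.078,-0.004,0.078,0],[-2,25,1,0.078,-0.004,0.078,0],[-2,25,1,0.078,-0.004,0.078,0],[-2,25,1,0.078,-0.004,0.078,0],[-2,25,1,0.078,-0.004,0.078,0],[-2,25,1,0.078,-0.004,0.078,0],[-2,25,1,0.078,-0.004,0.078,0],[-2,25,1,0.078,-0.004,0.078,0],[-2,25,1,0.078,-0.004,0.078,0]]])

```text
clock: 5.82
tcp_pos: [0.5116, 0.0074, 0.2297]
orientation: [0.03, 0.928, -0.018, 0.37]
wrist_force: [0.7, 0.3, -0.8]
opening: -0.0002
finger_force: 0.0
```

```bash
python3 -c "
from h import *
st();rows((-75,130,150),-30,40,5)"
```

```text
t 5.83 tip(hatch) mm [-104.9   -4.6  215.9] toolz [ 0.686  0.05  -0.726] tooly [-0.084  0.996 -0.012] F [ 0.7  0.4 -0.8] q [ 0.32 -0.38 -0.46  2.38  0.03  0.36  1.31] op -0.0
5 x [ 8.4 29.8 10.2] [ 0.087  -0.0214  0.0851] norms 32.6 7.1
```

>>> servo_tool(plan=[[[4,15,4,0.044,-0.01,0.043,0],[4,15,4,0.044,-0.01,0.043,0],[4,15,4,0.044,-0.01,0.043,0],[4,15,4,0.044,-0.01,0.043,0],[4,15,5,0.044,-0.01,0.043,0],[4,15,5,0.044,-0.01,0.043,0],[4,15,5,0.044,-0.01,0.043,0],[4,15,5,0.044,-0.01,0.043,0],[4,15,5,0.044,-0.01,0.043,0],[4,15,5,0.044,-0.01,0.043,0]]])

```text
clock: 7.08
tcp_pos: [0.5561, 0.1356, 0.1642]
orientation: [0.291, 0.864, -0.142, 0.385]
wrist_force: [0.1, -0.0, 0.5]
opening: -0.0001
finger_force: 0.0
```

```bash
python3 -c "
from h import *
st();rows((-75,125,100),-30,40,5)"
```

```text
t 7.08 tip(hatch) mm [-81.2 120.7 151.6] toolz [ 0.648 -0.374 -0.664] tooly [ 0.484  0.875 -0.021] F [0.1 0.  0.5] q [ 0.25  0.42 -1.17  2.08  1.3   1.36 -0.62] op -0.0
5 x [7.5 1.5 7.2] [-0.     -0.0055  0.0056] norms 10.5 0.4
```

```bash
python3 -c "
from h import *
rows((-72,132,30),-30,40,10)"
```

```text
10 x [9.1 1.6 8.1] [-0.     -0.0028  0.0028] norms 12.3 0.2
```

>>> servo_tool(plan=[[[9,1.6,8.1,0,-0.003,0.003,0],[9,1.6,8.1,0,-0.003,0.003,0],[9,1.6,8.1,0,-0.003,0.003,0],[9,1.6,8.1,0,-0.003,0.003,0],[9,1.6,8.1,0,-0.003,0.003,0],[9,1.6,8.1,0,-0.003,0.003,0],[9,1.6,8.1,0,-0.003,0.003,0],[9,1.6,8.1,0,-0.003,0.003,0],[9,1.6,8.1,0,-0.003,0.003,0],[9,1.6,8.1,0,-0.003,0.003,0]]])

```text
clock: 8.32
tcp_pos: [0.5663, 0.1443, 0.043]
orientation: [0.302, 0.855, -0.139, 0.399]
wrist_force: [-0.3, -0.6, -0.7]
opening: 0.0004
finger_force: 0.0
```

Run:
```python
from h import *
st();rows((-30,130,30),-30,40,10)
a=eyes.capture("side")[140:290,250:420]; b=eyes.capture("top")[125:245,190:350]
a=cv2.resize(a,None,fx=2.3,fy=2.3,interpolation=3); b=cv2.resize(b,None,fx=2.5,fy=2.5,interpolation=3)
o=np.zeros((360,800,3),np.uint8); o[:a.shape[0],:a.shape[1]]=a; o[:b.shape[0],400:400+b.shape[1]]=b
cv2.imwrite("pics/c2.png",o[:,:,::-1])
```

```text
t 8.32 tip(hatch) mm [-72.1 130.8  30.7] toolz [ 0.664 -0.382 -0.643] tooly [0.501 0.866 0.003] F [-0.2 -0.6 -0.7] q [ 0.05  0.68 -0.98  2.1   1.54  1.41 -0.91] op 0.0
10 x [-2.3  2.   2.9] [ 0.0001 -0.     -0.0003] norms 4.2 0.0
```

View pics/c2.png

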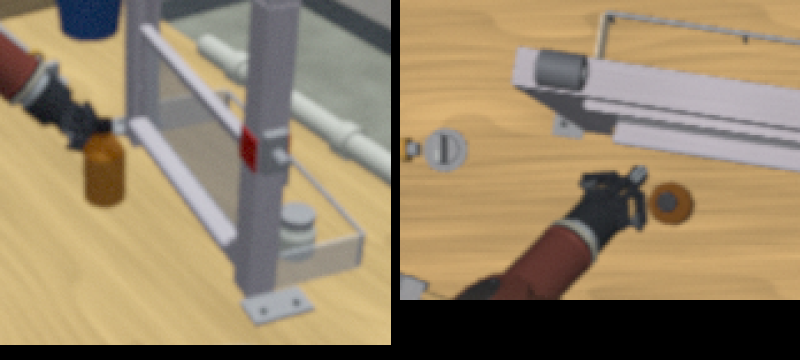

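>>> servo_tool(plan=[[[-2.3,2,2.9,0,0,0,0],[-2.3,2,2.9,0,0,0,0],[-2.3,2,2.9,0,0,0,0],[-2.3,2,2.9,0,0,0,0],[-2.3,2,2.9,0,0,0,0],[-2.3,2,2.9,0,0,0,0],[-2.3,2,2.9,0,0,0,0],[0,0,0,0,0,0,0]]])

```text
clock: 9.43
tcp_pos: [0.5954, 0.1389, 0.0432]
orientation: [0.302, 0.855, -0.139, 0.399]
wrist_force: [-0.4, 1.7, 1.1]
opening: 0.0002
finger_force: 0.0
```

>>> servo_tool(plan=[[[-1.1,1,1.5,0,0,0,0],[-1.1,1,1.5,0,0,0,0],[-1.1,1,1.5,0,0,0,0],[-1.1,1,1.5,0,0,0,0],[-1.1,1,1.5,0,0,0,0],[0,0,0,0,0,0,0]]])

```text
clock: 10.18
tcp_pos: [0.6053, 0.1371, 0.0423]
orientation: [0.302, 0.855, -0.139, 0.399]
wrist_force: [-1.5, 1.9, 1.0]
opening: 0.0001
finger_force: 0.8
```

```bash
python3 -c "
from h import *
st();rows((-30,130,60),-30,40,10)"
```

```text
t 10.18 tip(hatch) mm [-32.5 129.6  30. ] toolz [ 0.663 -0.382 -0.644] tooly [0.5   0.866 0.002] F [-1.8  1.7  1. ] q [ 0.07  0.71 -0.95  2.04  1.58  1.38 -0.85] op 0.0
10 x [-2.4  0.2 -1.8] [ 0.0001 -0.0001 -0.0002] norms 3.0 0.0
```

>>> servo_tool(plan=[[[-2.3,0,-1.9,0,0,0,0],[-2.3,0,-1.9,0,0,0,0],[-2.3,0,-1.9,0,0,0,0],[-2.3,0,-1.9,0,0,0,0],[-2.3,0,-1.9,0,0,0,0],[-2.3,0,-1.9,0,0,0,0]]])

```text
clock: 10.92
tcp_pos: [0.6055, 0.137, 0.0606]
orientation: [0.302, 0.855, -0.139, 0.399]
wrist_force: [-3.5, 2.3, -2.0]
opening: -0.0004
finger_force: 2.2
```

```bash
python3 -c "
from h import *
st()"
```

```text
t 10.93 tip(hatch) mm [-32.3 129.5  48.3] toolz [ 0.664 -0.382 -0.643] tooly [0.5   0.866 0.003] F [-3.8  1.7 -2. ] q [ 0.09  0.67 -0.97  2.04  1.55  1.38 -0.82] op -0.0
```

>>> servo_tool(plan=[[[-3.8,0,-3.2,0,0,0,0],[-3.8,0,-3.2,0,0,0,0],[-3.8,0,-3.2,0,0,0,0],[-3.8,0,-3.2,0,0,0,0],[-3.8,0,-3.2,0,0,0,0],[-3.8,0,-3.2,0,0,0,0]]])

```text
clock: 11.68
tcp_pos: [0.6055, 0.1369, 0.0906]
orientation: [0.302, 0.855, -0.139, 0.399]
wrist_force: [-3.2, 2.5, -3.8]
opening: 0.0002
finger_force: 2.7
```

>>> servo_tool(plan=[[[-3.8,0,-3.2,0,0,0,0],[-3.8,0,-3.2,0,0,0,0],[-3.8,0,-3.2,0,0,0,0],[-3.8,0,-3.2,0,0,0,0],[-3.8,0,-3.2,0,0,0,0],[-3.8,0,-3.2,0,0,0,0]]])

```text
clock: 12.42
tcp_pos: [0.6054, 0.1368, 0.1204]
orientation: [0.302, 0.855, -0.139, 0.399]
wrist_force: [-1.8, 3.8, -4.0]
opening: 0.0001
finger_force: 2.6
```

Run:
```python
from h import *
st()
a=eyes.capture("side")[100:290,250:420]; b=eyes.capture("top")[125:245,190:350]
a=cv2.resize(a,None,fx=2.3,fy=2.3,interpolation=3); b=cv2.resize(b,None,fx=2.5,fy=2.5,interpolation=3)
o=np.zeros((440,800,3),np.uint8); o[:a.shape[0],:a.shape[1]]=a; o[:b.shape[0],400:400+b.shape[1]]=b
cv2.imwrite("pics/c3.png",o[:,:,::-1])
```

```text
t 12.43 tip(hatch) mm [-32.3 129.3 108.1] toolz [ 0.664 -0.382 -0.643] tooly [0.501 0.866 0.003] F [-2.4  3.4 -4. ] q [ 0.15  0.57 -1.04  2.02  1.45  1.38 -0.71] op 0.0
```

View pics/c3.png

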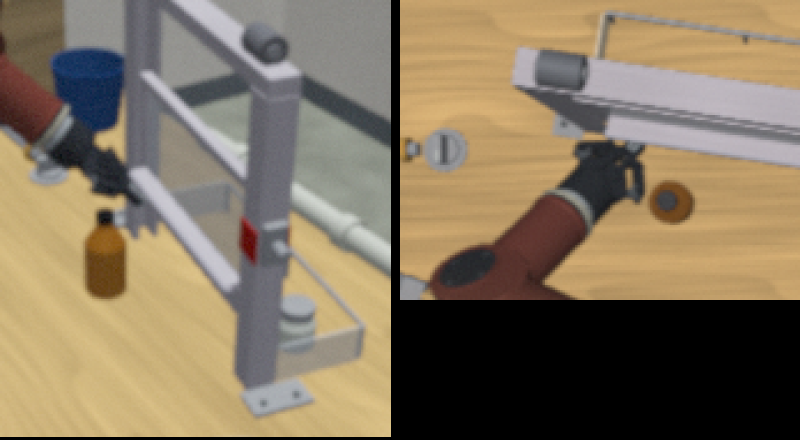

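>>> servo_tool(plan=[[[-1.5,0,-1.2,0,-0.044,0,0],[-1.5,0,-1.2,0,-0.044,0,0],[-1.5,0,-1.2,0,-0.044,0,0],[-1.5,0,-1.2,0,-0.044,0,0],[-1.5,0,-1.2,0,-0.044,0,0],[-1.5,0,-1.2,0,-0.044,0,0]]])

```text
clock: 13.28
tcp_pos: [0.6048, 0.1365, 0.1317]
orientation: [0.281, 0.794, -0.179, 0.509]
wrist_force: [-0.3, -2.2, -2.7]
opening: -0.0004
finger_force: 1.3
```

```bash
python3 -c "
from h import *
t,M=st();rows(t*1e3+[0,0,50],-30,25,10)"
```

```text
t 13.28 tip(hatch) mm [-30.5 127.5 123.8] toolz [ 0.786 -0.455 -0.418] tooly [0.502 0.865 0.002] F [ 0.  -2.3 -2.7] q [-0.04  0.64 -0.92  2.07  1.64  1.6  -0.9 ] op -0.0
10 x [-4.5  0.  -2.1] [-0.0001  0.0005 -0.0003] norms 5.0 0.0
```

>>> servo_tool(plan=[[[-4.5,0,-2.1,0,0,0,0],[-4.5,0,-2.1,0,0,0,0],[-4.5,0,-2.1,0,0,0,0],[-4.5,0,-2.1,0,0,0,0],[-4.5,0,-2.1,0,0,0,0]]])

```text
clock: 13.9
tcp_pos: [0.6045, 0.1369, 0.1568]
orientation: [0.281, 0.795, -0.178, 0.508]
wrist_force: [-4.1, -3.3, -3.5]
opening: -0.0002
finger_force: 2.5
```

>>> servo_tool(plan=[[[-4.5,0,-2.1,0,0,0,0],[-4.5,0,-2.1,0,0,0,0],[-4.5,0,-2.1,0,0,0,0],[-4.5,0,-2.1,0,0,0,0]]])

```text
clock: 14.4
tcp_pos: [0.6045, 0.137, 0.1765]
orientation: [0.281, 0.795, -0.178, 0.508]
wrist_force: [-3.8, -2.8, -3.6]
opening: -0.0002
finger_force: 2.4
```

>>> servo_tool(plan=[[[-0.9,0,-0.4,0,0,0,0],[-0.9,0,-0.4,0,0,0,0]]])

```text
clock: 14.65
tcp_pos: [0.6047, 0.1374, 0.1784]
orientation: [0.281, 0.795, -0.177, 0.508]
wrist_force: [-2.4, -2.3, -3.7]
opening: -0.0001
finger_force: 1.7
```

>>> servo_tool(plan=[[[-0.9,0,-0.4,0,0,0,0],[-0.9,0,-0.4,0,0,0,0]]])

```text
clock: 14.9
tcp_pos: [0.6046, 0.1374, 0.1801]
orientation: [0.281, 0.795, -0.178, 0.508]
wrist_force: [-2.1, -2.1, -3.2]
opening: -0.0001
finger_force: 1.6
```

Run:
```python
from h import *
st()
b=eyes.capture("side")[120:290,280:420]
cv2.imwrite("pics/c4.png",cv2.resize(b,None,fx=3.5,fy=3.5,interpolation=3)[:,:,::-1])
```

```text
t 14.9 tip(hatch) mm [-30.8 128.4 172.1] toolz [ 0.786 -0.453 -0.421] tooly [0.5   0.866 0.003] F [-1.7 -2.4 -3.2] q [ 0.    0.54 -0.97  2.05  1.58  1.57 -0.81] op -0.0
```

View pics/c4.png

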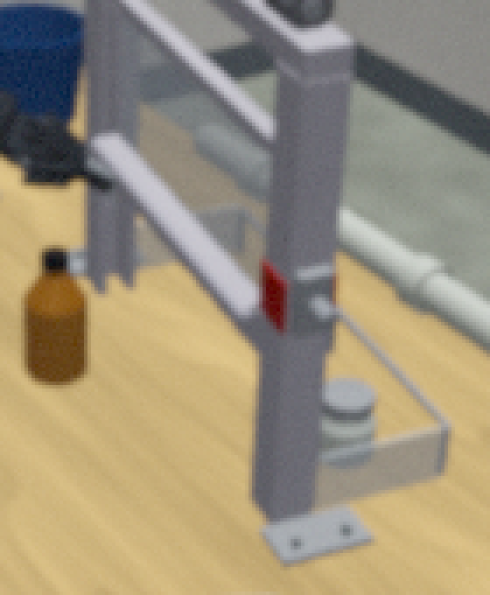

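>>> servo_tool(plan=[[[-1.35,0,-0.62,0,0,0,0],[-1.35,0,-0.62,0,0,0,0]]])

```text
clock: 15.2
tcp_pos: [0.6046, 0.1374, 0.1832]
orientation: [0.281, 0.795, -0.178, 0.508]
wrist_force: [-1.0, -2.0, -3.8]
opening: -0.0001
finger_force: 1.6
```

>>> servo_tool(plan=[[[-1.35,0,-0.62,0,0,0,0],[-1.35,0,-0.62,0,0,0,0]]])

```text
clock: 15.45
tcp_pos: [0.6046, 0.1373, 0.1862]
orientation: [0.281, 0.795, -0.178, 0.508]
wrist_force: [-1.8, -1.3, -4.0]
opening: -0.0002
finger_force: 1.6
```

>>> servo_tool(plan=[[[-0.9,0,-0.42,0,0,0,0],[-0.9,0,-0.42,0,0,0,0]]])

```text
clock: 15.7
tcp_pos: [0.6046, 0.1373, 0.1881]
orientation: [0.281, 0.795, -0.178, 0.508]
wrist_force: [-1.1, -1.4, -3.0]
opening: -0.0002
finger_force: 1.5
```

>>> servo_tool(plan=[[[-0.9,0,-0.42,0,0,0,0],[-0.9,0,-0.42,0,0,0,0]]])

```text
clock: 15.95
tcp_pos: [0.6046, 0.1373, 0.1901]
orientation: [0.281, 0.795, -0.178, 0.508]
wrist_force: [-1.6, -1.2, -3.2]
opening: -0.0001
finger_force: 1.5
```

```bash
python3 -c "
from h import *
st()
for z in(.17,.18,.19,.2):print(z,proj('side',HP+RH.apply([-.03,-.18,z])))"
```

```text
t 15.95 tip(hatch) mm [-30.9 128.3 182.1] toolz [ 0.786 -0.453 -0.421] tooly [0.501 0.866 0.003] F [-1.4 -1.4 -3.2] q [ 0.01  0.52 -0.98  2.05  1.56  1.57 -0.8 ] op -0.0
0.17 [353.12904105 217.19340392]
0.18 [353.30484074 214.47108026]
0.19 [353.4818829  211.72951636]
0.2 [353.66018076 208.96850753]
```

>>> servo_tool(plan=[[[-0.9,0,-0.42,0,0,0,0],[-0.9,0,-0.42,0,0,0,0]]])

```text
clock: 16.2
tcp_pos: [0.6045, 0.1373, 0.1921]
orientation: [0.281, 0.795, -0.178, 0.508]
wrist_force: [-0.8, -2.0, -2.8]
opening: 0.0005
finger_force: 1.5
```

>>> servo_tool(plan=[[[-0.9,0,-0.42,0,0,0,0],[-0.9,0,-0.42,0,0,0,0]]])

```text
clock: 16.45
tcp_pos: [0.6045, 0.1373, 0.1941]
orientation: [0.281, 0.795, -0.178, 0.508]
wrist_force: [-0.1, -1.7, -3.1]
opening: -0.0004
finger_force: 1.5
```

>>> servo_tool(plan=[[[-0.9,0,-0.42,0,0,0,0],[-0.9,0,-0.42,0,0,0,0]]])

```text
clock: 16.7
tcp_pos: [0.6045, 0.1373, 0.1961]
orientation: [0.281, 0.795, -0.178, 0.508]
wrist_force: [-0.9, -2.7, -3.2]
opening: -0.0003
finger_force: 1.5
```

>>> servo_tool(plan=[[[-0.9,0,-0.42,0,0,0,0],[-0.9,0,-0.42,0,0,0,0]]])

```text
clock: 16.95
tcp_pos: [0.6045, 0.1373, 0.198]
orientation: [0.281, 0.795, -0.178, 0.508]
wrist_force: [-0.3, -0.5, -2.9]
opening: -0.0001
finger_force: 1.5
```

>>> servo_tool(plan=[[[-0.9,0,-0.42,0,0,0,0],[-0.9,0,-0.42,0,0,0,0]]])

```text
clock: 17.2
tcp_pos: [0.6045, 0.1373, 0.2]
orientation: [0.281, 0.795, -0.178, 0.508]
wrist_force: [-0.4, -1.6, -3.6]
opening: 0.0001
finger_force: 1.5
```

>>> servo_tool(plan=[[[-0.9,0,-0.42,0,0,0,0],[-0.9,0,-0.42,0,0,0,0]]])

```text
clock: 17.45
tcp_pos: [0.6045, 0.1373, 0.202]
orientation: [0.281, 0.795, -0.178, 0.508]
wrist_force: [0.3, -0.8, -2.6]
opening: 0.0001
finger_force: 1.5
```

>>> servo_tool(plan=[[[-0.9,0,-0.42,0,0,0,0],[-0.9,0,-0.42,0,0,0,0]]])

```text
clock: 17.7
tcp_pos: [0.6045, 0.1372, 0.204]
orientation: [0.281, 0.795, -0.178, 0.508]
wrist_force: [-0.2, -1.0, -2.7]
opening: -0.0002
finger_force: 1.5
```

>>> servo_tool(plan=[[[-0.9,0,-0.42,0,0,0,0],[-0.9,0,-0.42,0,0,0,0]]])

```text
clock: 17.95
tcp_pos: [0.6045, 0.1373, 0.206]
orientation: [0.281, 0.795, -0.178, 0.508]
wrist_force: [-0.9, -1.5, -2.6]
opening: 0.0006
finger_force: 1.5
```

>>> servo_tool(plan=[[[-0.9,0,-0.42,0,0,0,0],[-0.9,0,-0.42,0,0,0,0]]])

```text
clock: 18.2
tcp_pos: [0.6045, 0.1373, 0.208]
orientation: [0.281, 0.795, -0.178, 0.508]
wrist_force: [-0.2, -1.2, -3.2]
opening: 0.0002
finger_force: 1.5
```

>>> servo_tool(plan=[[[-0.9,0,-0.42,0,0,0,0],[-0.9,0,-0.42,0,0,0,0]]])

```text
clock: 18.45
tcp_pos: [0.6045, 0.1373, 0.21]
orientation: [0.281, 0.795, -0.178, 0.508]
wrist_force: [-0.1, -1.2, -3.8]
opening: -0.0003
finger_force: 1.5
```

>>> servo_tool(plan=[[[-0.9,0,-0.42,0,0,0,0],[-0.9,0,-0.42,0,0,0,0]]])

```text
clock: 18.7
tcp_pos: [0.6045, 0.1373, 0.2119]
orientation: [0.281, 0.795, -0.178, 0.508]
wrist_force: [-0.7, -1.3, -2.7]
opening: 0.0002
finger_force: 1.4
```

>>> servo_tool(plan=[[[-0.9,0,-0.42,0,0,0,0],[-0.9,0,-0.42,0,0,0,0]]])

```text
clock: 18.95
tcp_pos: [0.6045, 0.1373, 0.214]
orientation: [0.281, 0.795, -0.178, 0.508]
wrist_force: [0.1, -1.8, -3.5]
opening: 0.0002
finger_force: 1.4
```

>>> servo_tool(plan=[[[-0.9,0,-0.42,0,0,0,0],[-0.9,0,-0.42,0,0,0,0]]])

```text
clock: 19.2
tcp_pos: [0.6045, 0.1373, 0.2159]
orientation: [0.281, 0.795, -0.178, 0.508]
wrist_force: [-1.0, -1.4, -3.2]
opening: 0.0001
finger_force: 1.4
```

>>> servo_tool(plan=[[[-0.9,0,-0.42,0,0,0,0],[-0.9,0,-0.42,0,0,0,0]]])

```text
clock: 19.45
tcp_pos: [0.6045, 0.1372, 0.2179]
orientation: [0.281, 0.795, -0.178, 0.508]
wrist_force: [-0.1, -1.4, -4.1]
opening: 0.0002
finger_force: 1.4
```

>>> servo_tool(plan=[[[-0.9,0,-0.42,0,0,0,0],[-0.9,0,-0.42,0,0,0,0]]])

```text
clock: 19.7
tcp_pos: [0.6044, 0.1372, 0.2199]
orientation: [0.281, 0.795, -0.178, 0.508]
wrist_force: [-0.5, -1.0, -2.8]
opening: 0.0001
finger_force: 1.4
```

>>> servo_tool(plan=[[[-0.9,0,-0.42,0,0,0,0],[-0.9,0,-0.42,0,0,0,0]]])

```text
clock: 19.95
tcp_pos: [0.6042, 0.1372, 0.2212]
orientation: [0.281, 0.795, -0.178, 0.507]
wrist_force: [1.1, -1.2, -8.3]
opening: -0.0003
finger_force: 3.3
```

>>> servo_tool(plan=[[[-0.9,0,-0.42,0,0,0,0],[-0.9,0,-0.42,0,0,0,0]]])

```text
clock: 20.2
tcp_pos: [0.6043, 0.1372, 0.2236]
orientation: [0.281, 0.795, -0.178, 0.508]
wrist_force: [0.7, -1.5, -6.6]
opening: 0.0003
finger_force: 2.7
```

>>> servo_tool(plan=[[[-0.9,0,-0.42,0,0,0,0],[-0.9,0,-0.42,0,0,0,0]]])

```text
clock: 20.45
tcp_pos: [0.6044, 0.1373, 0.2262]
orientation: [0.281, 0.795, -0.178, 0.508]
wrist_force: [-0.6, -0.9, -3.3]
opening: -0.0
finger_force: 2.0
```

>>> servo_tool(plan=[[[-0.45,0,-0.21,0,0,0,0]]])

```text
clock: 20.58
tcp_pos: [0.6045, 0.1373, 0.2268]
orientation: [0.281, 0.795, -0.178, 0.508]
wrist_force: [-1.4, -0.9, -3.2]
opening: 0.0003
finger_force: 1.7
```

>>> servo_tool(plan=[[[-0.45,0,-0.21,0,0,0,0]]])

```text
clock: 20.7
tcp_pos: [0.6045, 0.1372, 0.2271]
orientation: [0.281, 0.795, -0.178, 0.508]
wrist_force: [-1.5, -0.7, -3.0]
opening: -0.0
finger_force: 1.6
```

>>> servo_tool(plan=[[[-0.45,0,-0.21,0,0,0,0],[0,0,0,0,0,0,0]]])

```text
clock: 20.95
tcp_pos: [0.6045, 0.1373, 0.2275]
orientation: [0.281, 0.795, -0.178, 0.508]
wrist_force: [-0.5, -0.9, -2.1]
opening: 0.0003
finger_force: 1.2
```

>>> servo_tool(plan=[[[-0.45,0,-0.21,0,0,0,0],[0,0,0,0,0,0,0]]])

```text
clock: 21.2
tcp_pos: [0.6045, 0.1373, 0.2279]
orientation: [0.281, 0.795, -0.178, 0.508]
wrist_force: [-1.2, -0.9, -2.3]
opening: -0.0
finger_force: 1.2
```

>>> servo_tool(plan=[[[-0.45,0,-0.21,0,0,0,0],[0,0,0,0,0,0,0]]])

```text
clock: 21.45
tcp_pos: [0.6045, 0.1373, 0.2284]
orientation: [0.281, 0.795, -0.178, 0.508]
wrist_force: [-1.4, -1.0, -2.1]
opening: -0.0001
finger_force: 1.1
```

>>> servo_tool(plan=[[[-0.45,0,-0.21,0,0,0,0],[0,0,0,0,0,0,0]]])

```text
clock: 21.7
tcp_pos: [0.6045, 0.1373, 0.2289]
orientation: [0.281, 0.795, -0.178, 0.508]
wrist_force: [-1.6, -0.1, -1.2]
opening: 0.0001
finger_force: 0.9
```

>>> servo_tool(plan=[[[-0.45,0,-0.21,0,0,0,0],[0,0,0,0,0,0,0]]])

```text
clock: 21.95
tcp_pos: [0.6045, 0.1373, 0.2294]
orientation: [0.281, 0.795, -0.178, 0.508]
wrist_force: [-1.6, -1.1, -1.6]
opening: 0.0002
finger_force: 0.7
```

>>> servo_tool(plan=[[[-0.45,0,-0.21,0,0,0,0],[0,0,0,0,0,0,0]]])

```text
clock: 22.2
tcp_pos: [0.6045, 0.1373, 0.2299]
orientation: [0.281, 0.795, -0.178, 0.508]
wrist_force: [-1.3, 0.5, -0.1]
opening: 0.0005
finger_force: 0.5
```

>>> servo_tool(plan=[[[-0.45,0,-0.21,0,0,0,0],[0,0,0,0,0,0,0]]])

```text
clock: 22.45
tcp_pos: [0.6045, 0.1374, 0.2305]
orientation: [0.281, 0.795, -0.177, 0.508]
wrist_force: [-0.2, -0.3, -1.0]
opening: 0.0001
finger_force: 0.2
```

>>> servo_tool(plan=[[[-0.45,0,-0.21,0,0,0,0],[0,0,0,0,0,0,0]]])

```text
clock: 22.7
tcp_pos: [0.6045, 0.1374, 0.231]
orientation: [0.281, 0.795, -0.177, 0.508]
wrist_force: [-0.0, -0.5, -0.4]
opening: 0.0002
finger_force: 0.0
```

>>> servo_tool(plan=[[[0.9,0,0.42,0,0,0,0],[0.9,0,0.42,0,0,0,0],[0.9,0,0.42,0,0,0,0],[0.9,0,0.42,0,0,0,0]]])

```text
clock: 23.2
tcp_pos: [0.6044, 0.1372, 0.2266]
orientation: [0.281, 0.795, -0.178, 0.508]
wrist_force: [-0.4, 0.2, -0.4]
opening: -0.0
finger_force: 0.0
```

```bash
python3 -c "
from h import *
t,M=st();t=t*1e3;rows(t+[-5,0,-20],-30,40,5);rows(t+[-70,15,-30],-30,40,8)"
```

```text
t 23.2 tip(hatch) mm [-31.  128.2 218.6] toolz [ 0.786 -0.453 -0.421] tooly [0.501 0.866 0.003] F [-0.4  0.2 -0.4] q [ 0.05  0.46 -1.02  2.03  1.52  1.55 -0.72] op -0.0
5 x [ 2.9 -0.5  1.3] [ 0.0002  0.0527 -0.0005] norms 3.2 3.0
8 x [ 7.  -2.8 -5.3] [ 0.0001  0.0329 -0.0003] norms 9.2 1.9
```

>>> servo_tool(plan=[[[2.9,-0.5,1.3,0,0.053,0,0],[2.9,-0.5,1.3,0,0.053,0,0],[2.9,-0.5,1.3,0,0.053,0,0],[2.9,-0.5,1.3,0,0.053,0,0],[2.9,-0.5,1.3,0,0.053,0,0]]])

```text
clock: 23.82
tcp_pos: [0.6014, 0.1366, 0.211]
orientation: [0.302, 0.855, -0.139, 0.398]
wrist_force: [0.2, -0.2, 0.6]
opening: 0.0002
finger_force: 0.0
```

>>> servo_tool(plan=[[[0,0,-15,0,0,0,0],[0,0,-15,0,0,0,0],[0,0,-15,0,0,0,0],[0,0,-15,0,0,0,0],[0,0,-15,0,0,0,0],[0,0,-15,0,0,0,0]]])

```text
clock: 24.58
tcp_pos: [0.547, 0.1801, 0.2697]
orientation: [0.302, 0.855, -0.139, 0.398]
wrist_force: [-0.1, 0.4, -0.6]
opening: -0.0003
finger_force: 0.0
```

Run:
```python
from h import *
t,M=st()
a=eyes.capture("side");b=eyes.capture("top")
A=nets.cut_out("side","bottle_mid");B=nets.cut_out("top","bottle_mid")
for r in A[:2]:
  for q in B[:2]:
    x,e=tri(("side",*r["box"][:2]),("top",*q["box"][:2])); print(r["box"],q["box"],"bottle hatch",RH.inv().apply(x-HP).round(4),e.round(4))
rows((-170,88,200),-20,65,10)
a=cv2.resize(a[80:290,270:420],None,fx=2.6,fy=2.6,interpolation=3); b=cv2.resize(b[125:245,190:350],None,fx=2.5,fy=2.5,interpolation=3)
o=np.zeros((560,800,3),np.uint8); o[:a.shape[0],:a.shape[1]]=a; o[:b.shape[0],400:400+b.shape[1]]=b
cv2.imwrite("pics/c5.png",o[:,:,::-1])
```

```text
t 24.57 tip(hatch) mm [-96.7 163.2 257.4] toolz [ 0.663 -0.381 -0.644] tooly [0.5   0.866 0.003] F [-0.2  0.4 -0.6] q [ 0.21  0.27 -1.21  1.94  1.14  1.43 -0.48] op -0.0
[292.5, 210.8, 19.7, 43.1] [297.5, 206.2, 19.7, 16.5] bottle hatch [-0.1247  0.0796  0.0628] 0.0065
10 x [  5.5 -10.1   2.3] [-0.0105  0.0434 -0.0142] norms 11.7 2.7
```

View pics/c5.png

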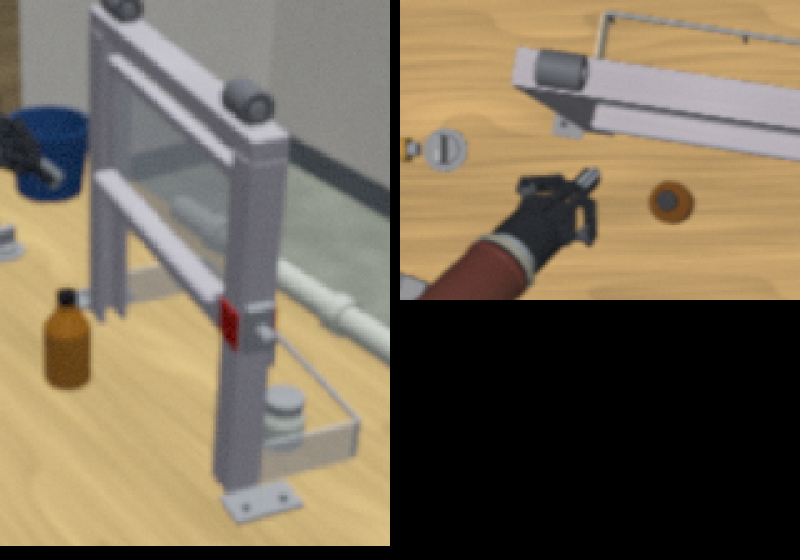

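>>> servo_tool(plan=[[[5.5,-10,2.3,-0.01,0.043,-0.014,45],[5.5,-10,2.3,-0.01,0.043,-0.014,45],[5.5,-10,2.3,-0.01,0.043,-0.014,45],[5.5,-10,2.3,-0.01,0.043,-0.014,45],[5.5,-10,2.3,-0.01,0.043,-0.014,45],[5.5,-10,2.3,-0.01,0.043,-0.014,45],[5.5,-10,2.3,-0.01,0.043,-0.014,45],[5.5,-10,2.3,-0.01,0.043,-0.014,45],[5.5,-10,2.3,-0.01,0.043,-0.014,45],[5.5,-10,2.3,-0.01,0.043,-0.014,45]]])

```text
clock: 26.02
tcp_pos: [0.4673, 0.1115, 0.2172]
orientation: [0.245, 0.945, -0.056, 0.21]
wrist_force: [0.5, -0.1, -0.2]
opening: 0.0449
finger_force: 0.0
```

Run:
```python
from h import *
t,M=st()
for uv in((295.8,224.5),(295.8,226)): print(RH.inv().apply(onz("side",*uv,0)-HP).round(4))
rows((-175,92,120),-20,65,6);rows((-175,92,15),-20,65,10)
```

```text
t 26.02 tip(hatch) mm [-170.    87.7  200. ] toolz [ 0.397 -0.15  -0.905] tooly [ 0.347  0.938 -0.004] F [ 0.5  0.  -0.2] q [ 0.48 -0.2  -0.96  2.1   0.25  0.93  0.45] op 0.045
[-0.1152  0.0823  0.    ]
[-0.1187  0.0734  0.    ]
6 x [ 6.6  0.4 11.6] [-0.0009  0.0004 -0.0005] norms 13.4 0.1
10 x [ 8.4  0.3 16.5] [-0.0005  0.0002 -0.0003] norms 18.5 0.0
```

>>> servo_tool(plan=[[[8.4,0.3,16.5,0,0,0,45],[8.4,0.3,16.5,0,0,0,45],[8.4,0.3,16.5,0,0,0,45],[8.4,0.3,16.5,0,0,0,45],[8.4,0.3,16.5,0,0,0,45],[8.4,0.3,16.5,0,0,0,45],[8.4,0.3,16.5,0,0,0,45],[8.4,0.3,16.5,0,0,0,45],[8.4,0.3,16.5,0,0,0,45],[8.4,0.3,16.5,0,0,0,45]]])

```text
clock: 27.28
tcp_pos: [0.4636, 0.1167, 0.0314]
orientation: [0.245, 0.945, -0.057, 0.21]
wrist_force: [0.6, 0.1, 0.4]
opening: 0.0447
finger_force: 0.0
```

Run:
```python
from h import *
t,M=st()
rows((-150,82,16),-20,65,5);rows((-60,49,16),-20,50,10)
a=eyes.capture("side");b=eyes.capture("top")
a=cv2.resize(a[120:290,230:380],None,fx=2.6,fy=2.6,interpolation=3); b=cv2.resize(b[125:245,190:350],None,fx=2.5,fy=2.5,interpolation=3)
o=np.zeros((450,800,3),np.uint8); o[:a.shape[0],:a.shape[1]]=a; o[:b.shape[0],400:400+b.shape[1]]=b
cv2.imwrite("pics/c6.png",o[:,:,::-1])
```

```text
t 27.27 tip(hatch) mm [-174.4   92.2   14.2] toolz [ 0.398 -0.151 -0.905] tooly [ 0.347  0.938 -0.004] F [0.6 0.2 0.4] q [ 0.36  0.27 -1.03  2.28  0.98  0.79 -0.32] op 0.045
5 x [-5.  -0.3  1.9] [-0.0012  0.0006 -0.0007] norms 5.3 0.1
10 x [-10.   -0.1   6.3] [-0.0006 -0.0259 -0.0003] norms 11.9 1.5
```

View pics/c6.png

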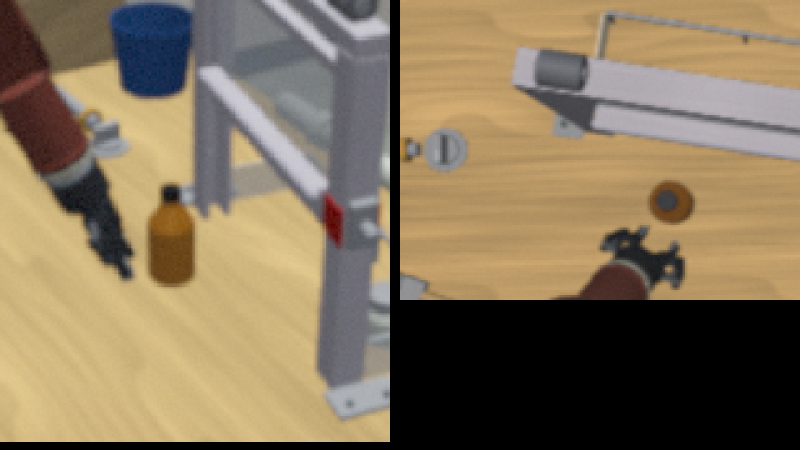

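>>> servo_tool(plan=[[[-5,4,2,0,0,0,45],[-5,2.5,2,0,0,0,45],[-5,0,2,0,0,0,45],[-5,0,2,0,0,0,45],[-5,0,2,0,0,0,45],[-5,0,2,0,0,0,45]]])

```text
clock: 28.12
tcp_pos: [0.495, 0.1073, 0.0343]
orientation: [0.244, 0.945, -0.056, 0.211]
wrist_force: [-2.4, 2.0, -1.0]
opening: 0.0451
finger_force: 1.2
```

Run:
```python
from h import *
t,M=st()
rows(t*1e3+np.array([75,-27,2]),-20,50,10)
a=eyes.capture("top")
for r in nets.cut_out("top","bottle_mid")[:2]: print(r["confidence"],r["box"],RH.inv().apply(onz("top",*r["box"][:2],.08)-HP))
```

```text
t 28.12 tip(hatch) mm [-142.    87.7   17.1] toolz [ 0.398 -0.15  -0.905] tooly [ 0.346  0.938 -0.004] F [-2.7  1.6 -1. ] q [ 0.37  0.31 -1.    2.23  1.01  0.8  -0.27] op 0.045
10 x [-6.4  0.   4.1] [-0.0005 -0.0259 -0.0002] norms 7.6 1.5
0.67 [465.9, 245.5, 25.1, 19.2] [-0.18878785 -0.57528158  0.08      ]
0.6 [299.0, 204.1, 19.2, 18.6] [-0.11344415  0.07218313  0.08      ]
```

>>> servo_tool(plan=[[[-5,0,2.6,0,-0.02,0,45],[-5,0,2.7,0,-0.026,0,45],[-5,0,2.9,0,-0.026,0,45],[-5,0,3,0,-0.026,0,45],[-5,0,3.2,0,-0.026,0,45]]])

```text
clock: 28.85
tcp_pos: [0.5204, 0.0936, 0.0333]
orientation: [0.24, 0.93, -0.071, 0.27]
wrist_force: [-2.0, 0.6, -1.5]
opening: 0.0449
finger_force: 1.1
```

Run:
```python
from h import *
t,M=st()
rows(t*1e3+np.array([56,-20,-1]),-20,48,10)
a=eyes.capture("top")
for r in nets.cut_out("top","bottle_mid")[:3]: print(r["confidence"],r["box"],RH.inv().apply(onz("top",*r["box"][:2],.08)-HP))
```

```text
t 28.85 tip(hatch) mm [-112.8   77.3   17.3] toolz [ 0.502 -0.188 -0.844] tooly [ 0.346  0.938 -0.003] F [-2.1  0.3 -1.5] q [ 0.28  0.34 -0.93  2.25  1.22  0.83 -0.46] op 0.045
10 x [-4.4  0.   3.6] [-0.0005 -0.0168 -0.0001] norms 5.7 1.0
0.64 [300.6, 197.6, 19.4, 16.9] [-0.08798136  0.06937503  0.08      ]
0.53 [421.1, 223.2, 26.1, 31.7] [-0.1266372  -0.39811331  0.08      ]
0.4 [196.2, 238.1, 46.3, 26.7] [-0.2917776   0.44434724  0.08      ]
```

>>> servo_tool(plan=[[[-4.7,0,3.1,0,-0.017,0,45],[-4.6,0,3.2,0,-0.017,0,45],[-4.6,0,3.3,0,-0.017,0,45],[-4.5,0,3.4,0,-0.017,0,45],[-4.5,0,3.5,0,-0.017,0,45],[-4.4,0,3.6,0,-0.017,0,45],[-4.3,0,3.7,0,-0.017,0,45],[-4.3,0,3.8,0,-0.017,0,45],[-4.2,0,3.9,0,-0.017,0,45],[-4.2,0,3.9,0,-0.017,0,45]]])

```text
clock: 30.2
tcp_pos: [0.5703, 0.0657, 0.0315]
orientation: [0.233, 0.904, -0.092, 0.348]
wrist_force: [-1.4, 0.3, -0.6]
opening: 0.045
finger_force: 1.1
```

Run:
```python
from h import *
t,M=st()
rows(t*1e3+np.array([56,-20,0]),-20,44,10)
a=eyes.capture("top")
for r in nets.cut_out("top","bottle_mid")[:3]: print(r["confidence"],r["box"],RH.inv().apply(onz("top",*r["box"][:2],.08)-HP))
```

```text
t 30.2 tip(hatch) mm [-56.9  56.5  17.4] toolz [ 0.628 -0.235 -0.742] tooly [ 0.346  0.938 -0.003] F [-1.4  0.  -0.6] q [ 0.2   0.42 -0.82  2.25  1.53  0.91 -0.68] op 0.045
10 x [-4.2  0.   4.1] [-0.0006 -0.0068 -0.0001] norms 5.9 0.4
0.62 [308.5, 187.2, 19.6, 8.4] [-0.04454862  0.04454615  0.08      ]
```

>>> servo_tool(plan=[[[-4.2,0,4.1,0,-0.007,0,45],[-4.2,0,4.1,0,-0.007,0,45],[-4.2,0,4.1,0,-0.007,0,45],[-4.2,0,4.1,0,-0.007,0,45],[-4.2,0,4.1,0,-0.007,0,45],[-4.2,0,4.1,0,-0.007,0,45],[-4.2,0,4.1,0,-0.007,0,45],[-4.2,0,4.1,0,-0.007,0,45],[-4.2,0,4.1,0,-0.007,0,45],[-4.2,0,4.1,0,-0.007,0,45]]])

```text
clock: 31.55
tcp_pos: [0.6216, 0.0372, 0.0311]
orientation: [0.23, 0.891, -0.1, 0.379]
wrist_force: [-2.5, 1.1, -1.0]
opening: 0.0445
finger_force: 1.2
```

Run:
```python
from h import *
t,M=st()
rows((48,20,16),-20,43,10)
a=eyes.capture("side")[120:290,250:400]
cv2.imwrite("pics/c7.png",cv2.resize(a,None,fx=3.5,fy=3.5,interpolation=3)[:,:,::-1])
```

```text
t 31.55 tip(hatch) mm [-0.9 35.8 17.9] toolz [ 0.675 -0.252 -0.693] tooly [ 0.346  0.938 -0.003] F [-2.6  0.7 -1. ] q [ 0.21  0.49 -0.75  2.2   1.67  0.92 -0.71] op 0.044
10 x [-3.4  0.2  3.9] [-0.0006 -0.0016 -0.0001] norms 5.1 0.1
```

View pics/c7.png

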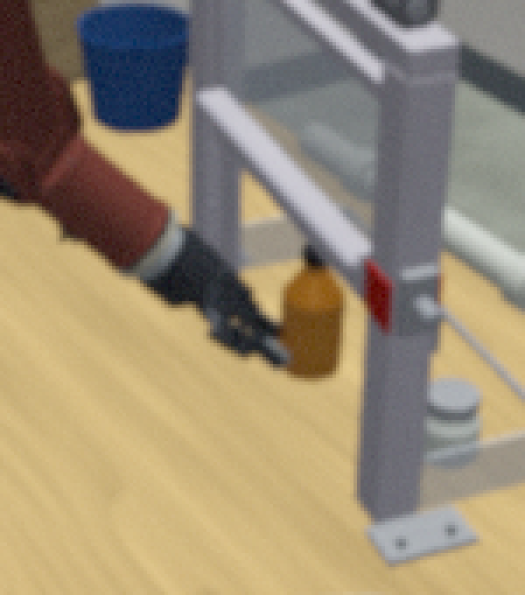

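>>> servo_tool(plan=[[[-3.7,0.1,4,0,-0.002,0,45],[-3.7,0.1,4,0,-0.002,0,45],[-3.7,0.1,4,0,-0.002,0,45],[-3.7,0.1,4,0,-0.002,0,45],[-3.7,0.1,4,0,-0.002,0,45],[-3.7,0.1,4,0,-0.002,0,45],[-3.7,0.1,4,0,-0.002,0,45],[-3.7,0.1,4,0,-0.002,0,45],[-3,0.1,3.2,0,0,0,45],[-2,0.1,2,0,0,0,45]]])

```text
clock: 32.85
tcp_pos: [0.6664, 0.0134, 0.0306]
orientation: [0.229, 0.888, -0.101, 0.386]
wrist_force: [-1.0, 1.1, -1.2]
opening: 0.0452
finger_force: 1.2
```

Run:
```python
from h import *
t,M=st()
a=eyes.capture("side")
for r in nets.cut_out("side","bottle_mid")[:3]: print(r["confidence"],r["box"],RH.inv().apply(onz("side",*r["box"][:2],.07)-HP))
rows(t*1e3-[66,-24,0],-20,45,10)
```

```text
t 32.85 tip(hatch) mm [47.2 19.1 17.6] toolz [ 0.685 -0.256 -0.682] tooly [ 0.347  0.938 -0.003] F [-1.1  1.  -1.2] q [ 0.24  0.53 -0.7   2.13  1.73  0.89 -0.67] op 0.045
0.55 [346.2, 214.7, 12.1, 25.8] [ 0.03056902 -0.02502348  0.07      ]
10 x [ 4.8 -0.  -5.1] [-0.0006  0.0035 -0.0001] norms 7.0 0.2
```

>>> servo_tool(plan=[[[3,0,-3.2,0,0,0,45],[4.8,0,-5.1,0,0,0,45],[4.8,0,-5.1,0,0,0,45],[4.8,0,-5.1,0,0,0,45],[4.8,0,-5.1,0,0,0,45],[4.8,0,-5.1,0,0,0,45],[4.8,0,-5.1,0,0,0,45],[4.8,0,-5.1,0,0,0,45],[4.8,0,-5.1,0,0,0,45],[4.8,0,-5.1,0,0,0,45]]])

```text
clock: 34.2
tcp_pos: [0.6068, 0.0466, 0.0303]
orientation: [0.229, 0.888, -0.101, 0.386]
wrist_force: [-0.8, -0.2, -0.6]
opening: 0.0448
finger_force: 0.0
```

>>> servo_tool(plan=[[[4.8,0,-5.1,0,0.02,0,45],[4.8,0,-5.1,0,0.02,0,45],[4.8,0,-5.1,0,0.02,0,45],[4.8,0,-5.1,0,0.02,0,45],[4.8,0,-5.1,0,0.02,0,45],[4.8,0,-6,0,0.02,0,45],[4.8,0,-6,0,0.02,0,45],[4.8,0,-6,0,0.02,0,45],[4.8,0,-6,0,0.02,0,45],[4.8,0,-6,0,0.02,0,45]]])

```text
clock: 35.45
tcp_pos: [0.5435, 0.0818, 0.04]
orientation: [0.238, 0.922, -0.078, 0.294]
wrist_force: [-0.4, 0.1, -0.5]
opening: 0.0452
finger_force: 0.0
```

Run:
```python
from h import *
t,M=st()
a=eyes.capture("side")[65:290,250:420]; b=eyes.capture("top")[110:260,190:350]
a=cv2.resize(a,None,fx=2.35,fy=2.35,interpolation=3); b=cv2.resize(b,None,fx=2.5,fy=2.5,interpolation=3)
o=np.zeros((540,800,3),np.uint8); o[:a.shape[0],:a.shape[1]]=a; o[:b.shape[0],400:400+b.shape[1]]=b
cv2.imwrite("pics/c8.png",o[:,:,::-1])
```

```text
t 35.45 tip(hatch) mm [-87.4  68.9  24.5] toolz [ 0.543 -0.203 -0.815] tooly [ 0.346  0.938 -0.003] F [-0.4  0.  -0.5] q [ 0.27  0.35 -0.89  2.24  1.3   0.84 -0.5 ] op 0.045
```

View pics/c8.png

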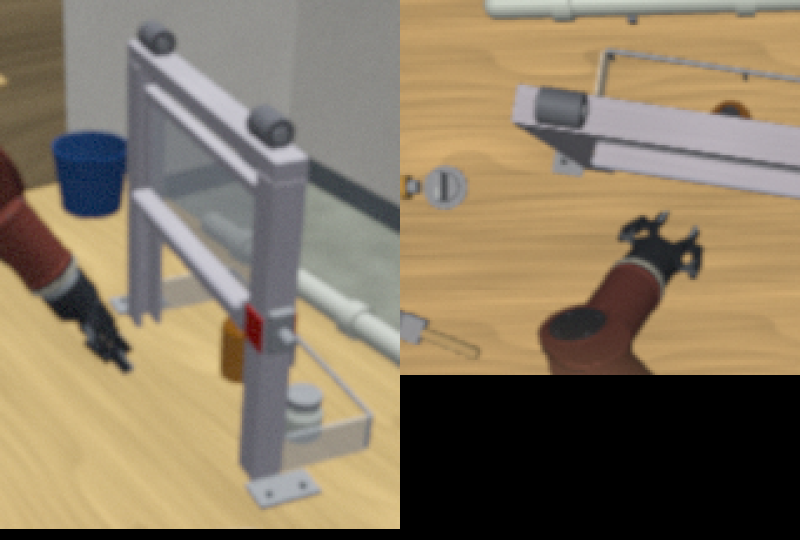

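The side view (left) shows the sash hanging at the red mark (255,330) and the bottle standing behind it (235,350). The top view shows the bottle in the bay (730,108), with the hand clear of everything.

```bash
python3 -c "
from plant import ticket
print(ticket.close_job())"
```

```text
the job is handed in; nothing more can be done
None
```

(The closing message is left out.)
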